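# Turn the bottle carousel to the spoon and set its brake

### The job

Gently turn the rotating feeding organiser by pushing the wooden tabs on its rim until the blue mark with the spoon cup lines up with the orange arrow at the front, and let it come to rest. Only then press the red brake button fully down. Do not push on, lift or knock anything else: the cup, bottle and caps ride along standing where they are on the tray, the other things on the worktop stay put.

Things in the scene. Friction and masses are not known exactly. Their poses are not given: they have to be found in the camera images.
- carousel_base: grey round base of a rotating organiser, fixed to the worktop, 224 mm across and 16 mm high. Origin on the turning axis at worktop height; z up; -x is its front, where a small tongue (8 mm high, reaching 177 mm from the axis) carries the orange arrow. The grey brake housing (50 x 50 x 30 mm high) stands at +y, its centre 155 mm from the axis.
- arrow_tip (a point): tip of the orange arrow on the front tongue of the base, 126 mm from the turning axis, just outside the tray's edge, 9 mm above the worktop. The arrow points at the axis and its direction is the front.
- tray_center (a point): centre of the upper face of the white round tray (244 mm across, 8 mm thick, upper face 26 mm above the worktop). On the turning axis. Six upright brown wooden finger tabs (round posts 12 mm thick, 114 mm from the axis, rounded tops 86 mm above the worktop) stand on the rim at 30, 90, 150, 210, 270 and 330 degrees from the blue mark, seen from above. Four round lips 5 mm high around the cup, the bottle and the caps keep these in place, with 3 to 4 mm of play.
- blue_mark (a point): blue rectangle (22 mm wide, 26 mm long) on the tray's rim, in front of the cup with the blue spoon, no tab there; this point is at its outer end, 118 mm from the axis, on the tray's upper face.
- tray (a joint): turn of the tray since the start, rad, counter-clockwise from above positive, turns freely several rounds either way. Held by steady friction of about 0.12 N m, so about 1 N at a tab moves it and it stops within a few degrees when no longer pushed.
- brake_top (a point): centre of the top face of the red brake button (round, 32 mm across) in its housing on the base; the top is 42 mm above the worktop when up and 30 mm, flush with the housing, when fully down. Pressed from above, about 4 to 6 N; it stays where it is left. It does not act on the tray in itself.
- brake (a joint): travel of the brake button, m: 0 up (start), 0.012 fully down.
- spoon_cup: loose white cup 54 mm wide, 65 mm high, with a blue spoon fixed in it that rises to 135 mm above the cup's foot, leaning to the tray's middle. Origin under the cup's centre. Stands on the tray 55 mm from the axis, right behind the blue mark.
- bottle: loose wide-neck clear plastic bottle with white collar, 58 mm wide, 95 mm high, standing on the tray opposite the cup, 55 mm from the axis. Origin under its centre, z up.
- cap1: loose clear cap, 50 mm wide, 38 mm high, on the tray 58 mm from the axis, to one side. Origin under its centre, z up.
- cap2: the like clear cap on the other side of the tray. Origin under its centre, z up.
- dispenser: loose formula dispenser, clear drum with green lid, 84 mm wide, 110 mm high, standing beside the organiser on the side away from the brake. Origin under its centre.
- mug: loose blue mug 80 mm wide, 90 mm high, to the left and farther off. Origin under its centre.
- bowl: loose white bowl 120 mm wide, 50 mm high, to the left. Origin under its centre.
- spoon_cup_spot (a point): point on the tray's upper face, turning with it, where spoon_cup stands at the start (within 4 mm).
- bottle_spot (a point): point on the tray's upper face, turning with it, where bottle stands at the start (within 4 mm).
- cap1_spot (a point): point on the tray's upper face, turning with it, where cap1 stands at the start (within 4 mm).
- cap2_spot (a point): point on the tray's upper face, turning with it, where cap2 stands at the start (within 4 mm).

How it is judged (in metres and radians):
On the way, in this order (a step that is already met when the one before it is completed fails the run):
1. the blue mark is lined up with the arrow and the tray is at rest, brake still up (y of blue_mark in the frame of carousel_base between -0.014 and 0.014 m and x of blue_mark in the frame of carousel_base below -0.1 m and velocity of joint tray between -0.1 and 0.1 rad/s and value of joint brake below 0.004 m), for 0.2 s.
2. the brake button is pressed down (y of blue_mark in the frame of carousel_base between -0.014 and 0.014 m and x of blue_mark in the frame of carousel_base below -0.1 m and value of joint brake above 0.0095 m), for 0.1 s.
At the end, for the whole second after the job is handed in: The blue mark is within 14 mm sideways of the arrow's line (about 7 degrees), the tray is at rest, the brake button is down at least 9.5 of 12 mm, cup, bottle and caps stand upright within 30 mm of their spots on the tray, and the other things are within 20 mm of where they stood (all of step 2 and velocity of joint tray between -0.1 and 0.1 rad/s and distance between spoon_cup and spoon_cup_spot below 0.03 m and distance between bottle and bottle_spot below 0.03 m and distance between cap1 and cap1_spot below 0.03 m and distance between cap2 and cap2_spot below 0.03 m and angle between each of spoon_cup, bottle, cap1, cap2's own z axis and vertical below 0.15 rad and distance of each of dispenser, mug, bowl from where it was at the start of the episode below 0.02 m); the robot touches nothing.
It fails at once if the fingers press on the cup, the bottle or a cap with over 4 N (contact force between the fingers and spoon_cup above 4 N or contact force between the fingers and bottle above 4 N or contact force between the fingers and cap1 above 4 N or contact force between the fingers and cap2 above 4 N).
It fails at once if the brake is pressed (over 4 mm) while the mark is not at the arrow (value of joint brake above 0.004 m and not (y of blue_mark in the frame of carousel_base between -0.014 and 0.014 m and x of blue_mark in the frame of carousel_base below -0.1 m)).
It fails at once if the tray is spun faster than 3 rad/s (velocity of joint tray above 3 rad/s or velocity of joint tray below -3 rad/s).
It fails at once if cup, bottle or a cap is lifted, tipped or shoved off its spot (30 mm, 0.35 rad) (distance between spoon_cup and spoon_cup_spot above 0.03 m or distance between bottle and bottle_spot above 0.03 m or distance between cap1 and cap1_spot above 0.03 m or distance between cap2 and cap2_spot above 0.03 m or angle between any of spoon_cup, bottle, cap1, cap2's own z axis and vertical above 0.35 rad).
It fails at once if another thing on the worktop is displaced by more than 20 mm (distance of any of dispenser, mug, bowl from where it was at the start of the episode above 0.02 m).
It also fails if it takes over 51 s, if anything falls off the work surface, if the arm or the gripper's body presses on something with over 40 N, if the wrist force passes 120 N, or if a joint passes its speed limit or range.

### The arm

A 6-joint arm with a two-finger parallel gripper is mounted at the origin on the work surface. World frame = base frame: x ahead of the robot, y to its left, z up, the work surface at z = 0. Lengths are in mm, angles in degrees, forces in N, time in s.
With the tool pointing down it reaches from about 250 to 725 mm from the base axis. Payload 9.7 kg.
Tool frame: the origin (TCP) lies at the centre of the arm's flange, where the gripper is bolted on; the fingertips stand 173 mm ahead of it and the grasp point (between the pads) lies 155 mm ahead of it; z points along the fingers, y is the line along which they close (so a half turn about z gives the same grasp; the last joint's range is limited). The gripper opens to 85 mm and grips with 20 to 120 N. Pads are 22 mm wide; open, the fingers measure 114 mm over their backs; the gripper's body (76 mm by 85 mm) begins 54 mm behind the grasp point. The pads swing forward as they close: fully open they stand 13 mm farther back than shut.
Start: joints at [-68.583, 4.979, 10.078, 95.1, 0, 90], TCP at [200.833, -512.019, 404.684] pointing down, gripper open.
Joint ranges: [-179.16, 179.16], [-48.56, 103.87], [-65.8, 70.77], [-126.05, 130.52], [-82.76, 87.17], [-180, 180]. Speed limits (degrees/s): [127.2, 127.2, 147.25, 180, 180, 180].

### API

Orientations are given as a 3x3 rotation matrix whose columns are the frame's x, y, z axes.
In Python, from workcell import r, imaging, order gives the robot as it stands.
- The arm moves only by the tool drive_tool, never from a script. Its argument "increments" is a list of rows, each a list of 7 numbers: the shift along the tool's x, y, z in m, then the turn, a rotation vector about the tool's x, y, z in units of 6 degrees (1.0 is 6 degrees), then the closure, from 0 (fully open) to 1 (shut). In form: [[dx, dy, dz, rx, ry, rz, gripper], ...]. A call has 1 to 12 rows; each row is the pose to reach, as a shift and turn from the pose commanded when the call began, along the tool's axes at that moment; what a row does not reach only later rows make up. A row lasts 1/12 s, in which the tool goes at most 41.7 mm and 7.16 degrees, less where a joint would pass 70% of its speed; a pose out of reach is approached as far as the arm can. A call with a gripper value outside its range is refused whole. The fingers move at their own pace and stop on an object; "force" is the grip in N (left out, the last holds). Time passes only in rows, so rows that repeat a pose let the fingers close. It gives the time, the measured TCP pose, the force, the opening and the grip force at its end, in the units of the state.
- r.observe(): the state, without advancing time (a new reading comes with each control period).
- imaging.grab_frame(name): name is "side" or "top" or "wrist"; returns the picture (384x512x3 uint8, red, green, blue); there is no depth.
- imaging.camera_info(name): a dict with "K" (3x3 intrinsics, pixels), "R" (3x3) and "t" (3): a world point X has camera coordinates R X + t. Camera axes: x right, y down, z forward; pixel columns grow to the right and rows downward; lengths in mm; the calibration is good to about 2 mm. A picture is of the moment at which its call begins: read the wrist's pose just before it. camera_info takes no time and is no camera call; for the wrist camera it gives the pose at the moment of the call.
- order.job_done(): hands the job in; it is judged then, once.
Trained networks look in the newest picture that a camera, given by its name, has taken for a name from the list of things; names that differ only in an ending like _2 or _b are one class to them, and where a whole thing is asked for, a point or a joint stands for the part that bears it (a point fixed in the world has none). Each returns a list of dicts, best first, with "score" (0 to 1); they miss things now and then, are a little off and sometimes report something else, mostly with a low value. They report only what shows in the picture. A call takes as long as a camera call.
- imaging.search_frame(camera, thing): "box" ([left, top, right, bottom] in pixels, round what is visible of it).
- imaging.landmark_of(camera, thing): "uv" ([column, row] in pixels: a listed point, or the origin of a listed thing).
The state is a dict: "clock": time; "qpos": joint angles; "joint_velocities": joint speeds; "joint_efforts": joint torques, N m; "position": TCP position; "ee_rot": TCP orientation; "wrist_force": force on the tool from outside, world axes, zero at the start; "moment": the same for the moment, N m; "gripper_width": finger opening in mm; "grasp_force": force on a finger pad.
Only numpy, scipy, OpenCV 4.12 (cv2) and the standard library are available. Lean on these libraries where they do the work, as an engineer would, in place of code of your own. Each camera call takes 0.05 s, during which the arm holds its last target. There are 200 camera calls.

## Working session

There is one attempt and no reset: what is moved stays moved. The work goes in short steps, Python scripts to look and compute and a tool call to move; the robot and the scene stay as the last step left them, time stands still between calls to the robot, and variables do not carry over. Pictures are saved under pics/ and viewed, at most 10 in all, crops included, and the job is handed in when it is done.

Besides the shell and the picture viewer there is one more tool, called after "Emit:" as a command line: name --pt "numbers of a row" for each row, then --argument value for the rest. drive_tool: Moves the arm, as the interface text tells. Its arguments: {"type":"object","properties":{"increments":{"type":"array","items":{"type":"array","items":{"type":"number"}}},"force":{"type":"number"}},"required":["increments"]}

```bash
mkdir -p pics
cat > h.py <<'E'
import numpy as np, cv2
from workcell import r, imaging, order
def ray(cam,uv,z):
    c=imaging.camera_info(cam);K,R,t=[np.array(c[k],float) for k in("K","R","t")]
    d=R.T@np.linalg.solve(K,[uv[0],uv[1],1]);o=-R.T@t.ravel()
    return o+d*(z-o[2])/d[2]
def save(cam,n):
    im=imaging.grab_frame(cam);cv2.imwrite(f"pics/{n}.png",im[:,:,::-1]);return im
E
python3 - <<'E'
from h import *
print(r.observe())
hs=dict(arrow_tip=9,tray_center=26,blue_mark=26,brake_top=42,spoon_cup=26,bottle=26,cap1=26,dispenser=0,mug=0,bowl=0)
for cam in("top","side"):
    save(cam,cam+"0")
    for n,z in hs.items():
        for d in imaging.landmark_of(cam,n)[:2]:
            print(cam,n,round(d["score"],2),np.round(d["uv"]),np.round(ray(cam,d["uv"],z)))
E
```

```text
{'clock': 0.0, 'qpos': array([-6.85827697e+01,  5.00965666e+00,  1.00331342e+01,  9.50993340e+01,
        6.52613273e-04,  8.99991393e+01]), 'joint_velocities': array([-0.0903084 , -0.01292972,  0.02078171, -0.05860779,  0.05446689,
        0.00119274]), 'joint_efforts': array([-9.66358566e-04, -5.20384848e+01,  4.64803755e+01,  1.63048255e-02,
       -8.28860948e-05, -1.12862415e-05]), 'position': array([ 200.83449621, -512.01245439,  403.98494636]), 'ee_rot': array([[ 9.30940566e-01,  3.65170424e-01, -4.72843913e-04],
       [ 3.65170730e-01, -9.30939745e-01,  1.23668098e-03],
       [ 1.14101283e-05, -1.32394525e-03, -9.99999124e-01]]), 'wrist_force': array([-0.24253285, -0.70171002, -0.08900787]), 'moment': array([-0.02201613,  0.05159812,  0.02421838]), 'grasp_force': 0.0, 'gripper_width': 85.23810327792508}
top arrow_tip 0.94 [302. 220.] [472. -42.   9.]
top arrow_tip 0.74 [327. 170.] [ 615. -118.    9.]
top tray_center 0.77 [306. 175.] [599. -54.  26.]
top tray_center 0.43 [268. 186.] [567.  54.  26.]
top blue_mark 0.91 [270. 191.] [553.  49.  26.]
top brake_top 0.63 [252. 168
[... 392 characters left out ...]
_tip 0.64 [292. 170.] [474. -49.   9.]
side tray_center 0.68 [254. 166.] [594. -50.  26.]
side tray_center 0.5 [247. 158.] [617. -87.  26.]
side blue_mark 0.97 [265. 190.] [560.  58.  26.]
side blue_mark 0.5 [251. 162.] [603. -67.  26.]
side brake_top 0.41 [248. 198.] [607. 103.  42.]
side spoon_cup 0.89 [261. 179.] [571.   9.  26.]
side bottle 0.81 [245. 156.] [624. -94.  26.]
side bottle 0.68 [269. 162.] [548. -68.  26.]
side cap1 0.75 [236. 168.] [650. -39.  26.]
side cap1 0.52 [268. 160.] [550. -75.  26.]
side dispenser 0.65 [258. 123.] [ 587. -315.    0.]
side mug 0.68 [256. 123.] [ 591. -312.    0.]
side bowl 0.68 [307. 307.] [459. 408.   0.]
side bowl 0.33 [249. 164.] [612. -89.   0.]
```

Run:
```python
import cv2,numpy as np
a=cv2.imread("pics/top0.png")[110:260,120:430];b=cv2.imread("pics/side0.png")[90:250,160:360]
cv2.imwrite("pics/c1.png",cv2.resize(a,None,fx=2.58,fy=2.58,interpolation=2));cv2.imwrite("pics/c2.png",cv2.resize(b,None,fx=3.7,fy=3.7,interpolation=2))
```

```text
(no output)
```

View pics/c1.png

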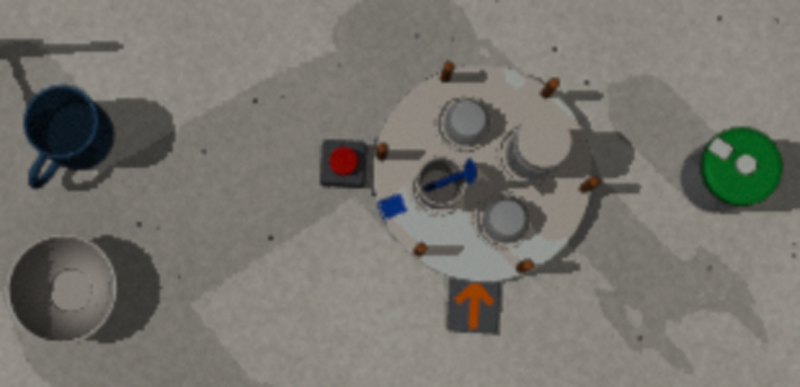

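View pics/c2.png

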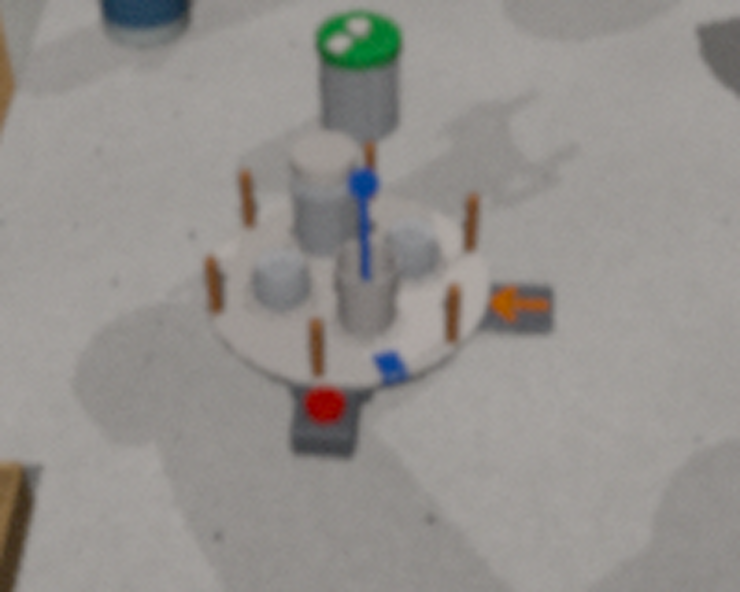

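The top crop shows the arrow tip at about (304,220), the blue mark at (272,190), the brake at (253,172), and tabs at about (283,207) and (323,213) near the front. The side view agrees. Next I'll refine the geometry from colour centroids.

```bash
cat >> h.py <<'E'
def cen(im,lo,hi,box,minarea=4):
    h=cv2.cvtColor(im,cv2.COLOR_RGB2HSV);m=cv2.inRange(h,lo,hi);M=np.zeros_like(m);x0,y0,x1,y1=box;M[y0:y1,x0:x1]=m[y0:y1,x0:x1]
    n,l,s,c=cv2.connectedComponentsWithStats(M)
    return [(s[i,4],c[i]) for i in np.argsort(-s[1:,4])+1 if s[i,4]>=minarea]
RED=((0,150,90),(6,255,255),); ORA=((7,150,150),(20,255,255)); BLU=((105,150,60),(130,255,255)); BRN=((5,90,30),(16,255,160))
E
python3 - <<'E'
from h import *
for cam,box in(("top",(240,120,370,250)),("side",(200,110,320,230))):
    im=cv2.imread(f"pics/{cam}0.png")[:,:,::-1].copy()
    for nm,c,z in(("red",RED,42),("or",ORA,8),("blue",BLU,26),("brn",BRN,60)):
        for a,p in cen(im,*c,box): print(cam,nm,a,np.round(p,1),np.round(ray(cam,p,z),0))
E
```

```text
top red 85 [252.4 171.7] [607.  99.  42.]
top or 7 [303.6 222.9] [463. -47.   8.]
top blue 55 [271.6 189.6] [558.  44.  26.]
top blue 52 [297.9 177.6] [591. -31.  26.]
top brn 135 [303.3 226.9] [450. -40.  60.]
top brn 29 [332.9 143.4] [ 683. -129.   60.]
top brn 29 [348.5 180.7] [ 577. -169.   60.]
top brn 24 [292.8 137. ] [702. -16.  60.]
top brn 23 [323.1 212.8] [488. -96.  60.]
top brn 21 [267.4 168.2] [614.  56.  60.]
top brn 17 [282.3 206.3] [507.  17.  60.]
side red 70 [247.6 198.8] [608. 107.  42.]
side or 37 [297.3 171.4] [457. -44.   8.]
side blue 51 [257.7 141.5] [ 584. -171.   26.]
side blue 23 [264.8 188. ] [559.  48.  26.]
side blue 8 [258.  159.5] [582. -79.  26.]
side brn 80 [299.2 171.6] [459.  14.  60.]
side brn 38 [245.1 182.7] [616.  61.  60.]
side brn 36 [217.3 166.7] [702.  -7.  60.]
side brn 36 [281.9 173.8] [510.  23.  60.]
side brn 33 [286.9 149.2] [491. -90.  60.]
side brn 30 [226.3 142.8] [ 684. -121.   60.]
side brn 10 [259.5 131. ] [ 578. -184.   60.]
```

Emit:
drive_tool --pt "0.03 -0.024 0 0 0 -0.2 1" --pt "0.06 -0.047 0 0 0 -0.4 1" --pt "0.09 -0.07 0 0 0 -0.6 1" --pt "0.12 -0.094 0 0 0 -0.8 1" --pt "0.15 -0.118 0 0 0 -1 1" --pt "0.18 -0.141 0 0 0 -1.2 1" --pt "0.21 -0.165 0 0 0 -1.4 1" --pt "0.24 -0.188 0 0 0 -1.6 1" --pt "0.27 -0.212 0 0 0 -1.8 1" --pt "0.3 -0.235 0 0 0 -2 1" --pt "0.33 -0.259 0 0 0 -2.2 1" --pt "0.35 -0.274 0 0 0 -2.4 1"

```text
clock: 2.1
position: [427.5, -126.5, 404.9]
ee_rot: [[0.809, 0.587, 0.001], [0.587, -0.809, 0.0], [0.001, 0.0, -1.0]]
wrist_force: [0.5, -0.9, 0.5]
gripper_width: 0.0
grasp_force: 0.0
```

```bash
cat >> h.py <<'E'
C=np.array([596,-54.])
def plan(pts):
    """pts: (phi, rad, z) pusher poses -> increments from the present pose"""
    s=r.observe();R=s["ee_rot"];p=s["position"];yaw=np.degrees(np.arctan2(R[1,0],R[0,0]))
    print("t",s["clock"],np.round(p,1),round(yaw,1),np.round(s["wrist_force"],1))
    for ph,rad,z in pts:
        a=np.radians(ph);q=np.array([*(C+rad*np.array([np.cos(a),np.sin(a)])),z])
        print(ph,np.round(R.T@(q-p)/1000,4).tolist(),round(-(ph-90-yaw)/6,2))
E
python3 -c "
from h import *
plan([(127,117,404),(127,117,240)])"
```

```text
t 2.1 [ 427.5 -126.5  404.9] 36.0 [ 0.5 -0.9  0.5]
127 [0.1768, -0.0767, 0.001] -0.17
127 [0.1767, -0.0767, 0.165] -0.17
```

Emit:
drive_tool --pt "0.035 -0.015 0 0 0 0 1" --pt "0.07 -0.03 0 0 0 0 1" --pt "0.105 -0.046 0 0 0 0 1" --pt "0.14 -0.061 0 0 0 -0.2 1" --pt "0.165 -0.072 0 0 0 -0.2 1" --pt "0.177 -0.077 0.01 0 0 -0.2 1" --pt "0.177 -0.077 0.04 0 0 -0.2 1" --pt "0.177 -0.077 0.07 0 0 -0.2 1" --pt "0.177 -0.077 0.1 0 0 -0.2 1" --pt "0.177 -0.077 0.12 0 0 -0.2 1" --pt "0.177 -0.077 0.12 0 0 -0.2 1"

```text
clock: 3.02
position: [523.7, 36.3, 279.6]
ee_rot: [[0.799, 0.602, -0.007], [0.602, -0.799, -0.001], [-0.006, -0.004, -1.0]]
wrist_force: [0.7, 0.5, -0.2]
gripper_width: 0.0
grasp_force: 0.0
```

Run:
```python
from h import *
plan([(127,117,234)])
a=save("side","s1");b=save("wrist","w1")
a=cv2.resize(a[70:230,170:330],(400,400),interpolation=2);b=cv2.resize(b,(400,300))
c=np.zeros((400,800,3),np.uint8);c[:,:400]=a;c[:300,400:]=b
cv2.imwrite("pics/v1.png",c[:,:,::-1])
```

```text
t 3.0167 [523.7  36.3 279.6] 37.0 [ 0.7  0.5 -0.2]
127 [0.0037, -0.0012, 0.0456] -0.0
```

View pics/v1.png

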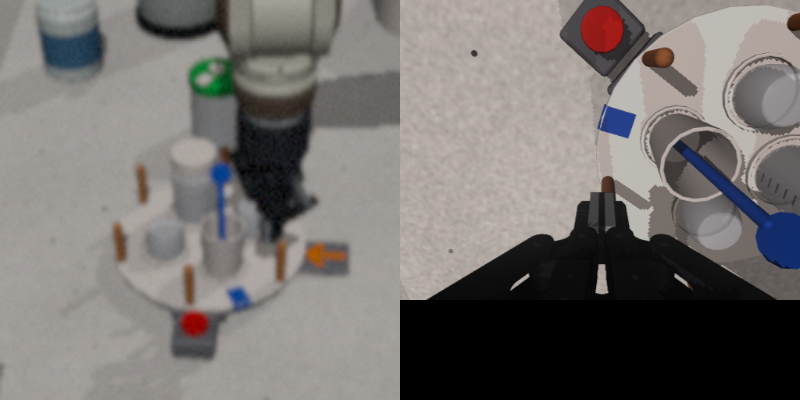

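Run:
```python
from h import *
s=r.observe();tip=s["position"]+s["ee_rot"]@[0,0,173]
for cam in("wrist","side"):
    c=imaging.camera_info(cam);K,R,t=[np.array(c[k],float) for k in("K","R","t")]
    f=lambda X:(lambda v:np.round(v[:2]/v[2],0))(K@(R@np.array(X)+t.ravel()))
    print(cam,"cam pos",np.round(-R.T@t.ravel()),"tip",tip.round(),f(tip),"tabF top",f([509,20,86]),"brake",f([607,103,42]))
print([ (np.round(ray("wrist",((u-400)*1.28,v*1.28),z)),n) for n,u,v,z in(("brake",602,28,42),("tabE",664,58,84),("tabF",608,184,84),("mark in/out",616,121,26))])
```

```text
wrist cam pos [592.  86. 253.] tip [525.  36. 112.] [255. 265.] tabF top [262. 275.] brake [249.  38.]
side cam pos [559. 809. 796.] tip [525.  36. 112.] [277. 164.] tabF top [282. 166.] brake [248. 198.]
[(array([611.,  99.,  42.]), 'brake'), (array([617.,  57.,  84.]), 'tabE'), (array([530.,  33.,  84.]), 'tabF'), (array([561.,  46.,  26.]), 'mark in/out')]
```

Emit:
drive_tool --pt "0.008 -0.002 0.005 0 0 0 1" --pt "0.009 -0.002 0.02 0 0 0 1" --pt "0.009 -0.002 0.035 0 0 0 1" --pt "0.009 -0.002 0.043 0 0 0 1" --pt "0.009 -0.002 0.043 0 0 0 1"

```text
clock: 3.53
position: [531.1, 44.1, 241.0]
ee_rot: [[0.798, 0.602, -0.001], [0.602, -0.798, -0.0], [-0.001, -0.001, -1.0]]
wrist_force: [0.2, -0.6, -0.9]
gripper_width: 0.1
grasp_force: 0.0
```

```bash
python3 -c "
from h import *
plan([(p,117,236) for p in range(124,170,3)])"
```

```text
t 3.5333 [531.1  44.1 241. ] 37.0 [ 0.2 -0.6 -0.9]
124 [-0.0011, 0.0005, 0.005] 0.5
127 [-0.0072, 0.0004, 0.005] 0.0
130 [-0.0133, 0.0005, 0.005] -0.5
133 [-0.0194, 0.001, 0.005] -1.0
136 [-0.0255, 0.0018, 0.005] -1.5
139 [-0.0315, 0.0029, 0.005] -2.0
142 [-0.0375, 0.0043, 0.005] -2.5
145 [-0.0434, 0.0061, 0.005] -3.0
148 [-0.0491, 0.0081, 0.005] -3.5
151 [-0.0548, 0.0105, 0.005] -4.0
154 [-0.0603, 0.0131, 0.005] -4.5
157 [-0.0657, 0.016, 0.005] -5.0
160 [-0.0709, 0.0192, 0.005] -5.5
163 [-0.076, 0.0227, 0.005] -6.0
166 [-0.0808, 0.0264, 0.005] -6.5
169 [-0.0855, 0.0304, 0.005] -7.0
```

Emit:
drive_tool --pt "-0.007 0 0.005 0 0 0 1" --pt "-0.013 0 0.005 0 0 -0.5 1" --pt "-0.019 0.001 0.005 0 0 -1 1" --pt "-0.025 0.002 0.005 0 0 -1.5 1" --pt "-0.031 0.003 0.005 0 0 -2 1" --pt "-0.037 0.004 0.005 0 0 -2.5 1" --pt "-0.043 0.006 0.005 0 0 -3 1" --pt "-0.049 0.008 0.005 0 0 -3.5 1" --pt "-0.055 0.0105 0.005 0 0 -4 1" --pt "-0.06 0.013 0.005 0 0 -4.5 1" --pt "-0.06 0.013 0.005 0 0 -4.5 1" --pt "-0.06 0.013 0.005 0 0 -4.5 1"

```text
clock: 4.53
position: [491.0, -2.9, 237.6]
ee_rot: [[0.44, 0.898, 0.002], [0.898, -0.44, -0.0], [0.001, 0.001, -1.0]]
wrist_force: [0.0, -0.2, 1.2]
gripper_width: 0.2
grasp_force: 0.0
```

```bash
cat >> h.py <<'E'
def tray(k):
    im=save("top",k)
    for nm,c,z in(("blue",BLU,26),("brn",BRN,60)):
        for a,p in cen(im,*c,(240,120,370,250),8):
            X=ray("top",p,z)[:2]-C; print(nm,a,np.round(p),"r",round(np.hypot(*X)),"ang",round(np.degrees(np.arctan2(X[1],X[0]))%360,1))
E
python3 -c "
from h import *
tray('t2')
plan([(p,117,236) for p in range(154,200,3)])
a=save('side','s2');b=save('wrist','w2')
a=cv2.resize(a[70:230,170:330],(400,400),interpolation=2);b=cv2.resize(b,(400,300))
c=np.zeros((400,800,3),np.uint8);c[:,:400]=a;c[:300,400:]=b
cv2.imwrite('pics/v2.png',c[:,:,::-1])
"
```

```text
brn 66 [277. 191.] r 96 ang 118.7
brn 31 [347. 165.] r 116 ang 282.5
brn 30 [277. 208.] r 126 ang 137.8
brn 29 [319. 136.] r 113 ang 341.9
brn 25 [280. 146.] r 112 ang 42.6
brn 18 [268. 184.] r 112 ang 103.3
t 4.5833 [491.1  -2.7 237.4] 63.9 [-0.2 -0.2 -0.2]
154 [-0.0002, -0.0002, 0.0014] -0.02
157 [-0.0063, -0.0, 0.0014] -0.52
160 [-0.0124, 0.0004, 0.0014] -1.02
163 [-0.0185, 0.0013, 0.0014] -1.52
166 [-0.0245, 0.0024, 0.0014] -2.02
169 [-0.0304, 0.0038, 0.0014] -2.52
172 [-0.0363, 0.0056, 0.0014] -3.02
175 [-0.0421, 0.0076, 0.0014] -3.52
178 [-0.0477, 0.01, 0.0014] -4.02
181 [-0.0533, 0.0126, 0.0014] -4.52
184 [-0.0586, 0.0156, 0.0014] -5.02
187 [-0.0639, 0.0188, 0.0014] -5.52
190 [-0.0689, 0.0223, 0.0014] -6.02
193 [-0.0737, 0.026, 0.0014] -6.52
196 [-0.0784, 0.03, 0.0014] -7.02
199 [-0.0828, 0.0342, 0.0014] -7.52
```

View pics/v2.png

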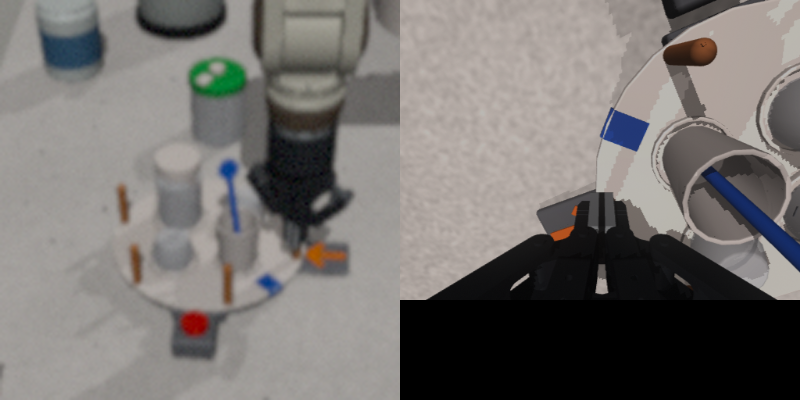

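The side view shows the pusher behind the front tab. The tray has turned about 22° and the cup, bottle and caps are standing. The pusher-to-tab offset is 8.4°, as expected.

Emit:
drive_tool --pt "-0.006 0 0.001 0 0 -0.5 1" --pt "-0.012 0.0005 0.001 0 0 -1 1" --pt "-0.018 0.001 0.001 0 0 -1.5 1" --pt "-0.024 0.0025 0.001 0 0 -2 1" --pt "-0.03 0.004 0.001 0 0 -2.5 1" --pt "-0.036 0.0055 0.001 0 0 -3 1" --pt "-0.042 0.0075 0.001 0 0 -3.5 1" --pt "-0.048 0.01 0.001 0 0 -4 1" --pt "-0.053 0.0125 0.001 0 0 -4.5 1" --pt "-0.059 0.0155 0.001 0 0 -5 1" --pt "-0.059 0.0155 0.001 0 0 -5 1"

```text
clock: 5.6
position: [479.2, -62.9, 235.8]
ee_rot: [[-0.071, 0.997, 0.0], [0.997, 0.071, -0.0], [-0.0, 0.0, -1.0]]
wrist_force: [-0.4, -0.1, -0.3]
gripper_width: -0.1
grasp_force: 0.0
```

```bash
python3 -c "
from h import *
tray('t3')
plan([(p,117,236) for p in range(184,200,2)])
"
```

```text
blue 58 [296. 212.] r 108 ang 164.3
blue 38 [307. 186.] r 28 ang 184.3
brn 111 [311. 200.] r 72 ang 187.4
brn 100 [302. 228.] r 150 ang 173.2
brn 29 [298. 136.] r 113 ang 12.0
brn 26 [337. 147.] r 115 ang 312.0
brn 22 [268. 163.] r 112 ang 73.1
brn 16 [278. 202.] r 113 ang 134.0
t 5.65 [479.2 -62.6 235.7] 93.9 [ 0.4  0.1 -0.1]
184 [0.0004, 0.0001, -0.0003] -0.02
186 [-0.0037, 0.0002, -0.0003] -0.35
188 [-0.0078, 0.0004, -0.0003] -0.68
190 [-0.0118, 0.0008, -0.0003] -1.02
192 [-0.0159, 0.0013, -0.0003] -1.35
194 [-0.0199, 0.0019, -0.0003] -1.68
196 [-0.0239, 0.0027, -0.0003] -2.02
198 [-0.0279, 0.0037, -0.0003] -2.35
```

Emit:
drive_tool --pt "-0.004 0 0 0 0 -0.3 1" --pt "-0.008 0.0005 0 0 0 -0.6 1" --pt "-0.012 0.001 0 0 0 -1 1" --pt "-0.016 0.0015 0 0 0 -1.3 1" --pt "-0.02 0.002 0 0 0 -1.7 1" --pt "-0.023 0.0025 0 0 0 -2 1" --pt "-0.026 0.003 0 0 0 -2.2 1" --pt "-0.026 0.003 0 0 0 -2.2 1" --pt "-0.026 0.003 0 0 0 -2.2 1" --pt "-0.02 0.002 0 0 0 -2.2 1" --pt "-0.014 0.001 0 0 0 -2.2 1" --pt "-0.012 0.001 0 0 0 -2.2 1"

```text
clock: 6.65
position: [480.6, -73.3, 235.7]
ee_rot: [[-0.296, 0.955, -0.0], [0.955, 0.296, 0.0], [0.0, -0.0, -1.0]]
wrist_force: [0.1, -0.2, -0.8]
gripper_width: 0.1
grasp_force: 0.0
```

```bash
python3 -c "
from h import *
tray('t4')
plan([(190,117,236)])
print(imaging.landmark_of('top','blue_mark')[:1],imaging.landmark_of('top','arrow_tip')[:1])
"
```

```text
blue 60 [304. 214.] r 108 ang 176.2
blue 47 [311. 185.] r 31 ang 207.0
brn 130 [303. 227.] r 147 ang 174.4
brn 102 [317. 200.] r 75 ang 199.8
brn 30 [330. 141.] r 114 ang 324.1
brn 26 [290. 138.] r 113 ang 24.3
brn 20 [267. 172.] r 112 ang 85.5
brn 17 [285. 208.] r 113 ang 146.3
t 6.7 [480.7 -73.3 235.8] 107.2 [-0.5  0.3  0. ]
190 [-0.001, -0.0003, -0.0002] 1.21
[{'uv': [303.9, 215.1], 'score': 0.56}] [{'uv': [306.5, 221.6], 'score': 0.63}]
```

Emit:
drive_tool --pt "0 0 -0.02 0 0 0 1" --pt "0 0 -0.05 0 0 0 1" --pt "0 0 -0.08 0 0 0 1" --pt "0 0 -0.11 0 0 0 1" --pt "0 0 -0.14 0 0 0 1" --pt "-0.03 -0.03 -0.15 0 0 0 1" --pt "-0.06 -0.06 -0.15 0 0 0 1" --pt "-0.06 -0.06 -0.15 0 0 0 1"

```text
clock: 7.47
position: [439.4, -152.9, 387.0]
ee_rot: [[-0.293, 0.956, 0.001], [0.956, 0.293, -0.002], [-0.002, 0.001, -1.0]]
wrist_force: [-0.1, -0.1, -0.1]
gripper_width: 0.4
grasp_force: 0.0
```

```bash
python3 -c "
from h import *
tray('t5')
plan([(190,117,236)])
a=cv2.imread('pics/t5.png')[130:240,240:370];b=save('wrist','w5')[:,:,::-1]
c=np.zeros((340,800,3),np.uint8);c[:338,:400]=cv2.resize(a,(400,338),interpolation=2);c[:300,400:]=cv2.resize(b,(400,300))
cv2.imwrite('pics/v3.png',c)
"
```

```text
blue 59 [304. 214.] r 108 ang 176.1
blue 47 [311. 185.] r 30 ang 209.5
brn 136 [303. 227.] r 147 ang 174.6
brn 31 [330. 142.] r 114 ang 324.1
brn 29 [349. 178.] r 116 ang 264.8
brn 27 [290. 138.] r 112 ang 24.4
brn 21 [267. 172.] r 111 ang 85.7
brn 20 [326. 212.] r 116 ang 206.1
brn 17 [285. 208.] r 113 ang 146.3
t 7.5167 [ 440.1 -151.8  386.4] 107.0 [ 0.   0.4 -0.5]
190 [0.0624, 0.0614, 0.1504] 1.16
```

View pics/v3.png

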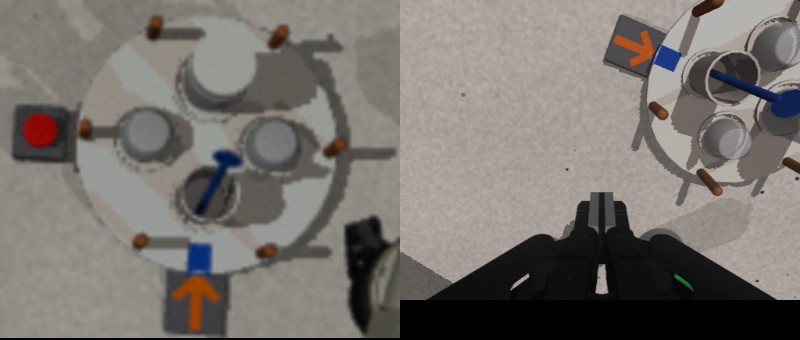

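The mark lines up with the arrow: both sit at about column 199 in the left crop. Everything is standing. Next I'll move above the brake.

```bash
cat >> h.py <<'E'
def to(q,yaw1):
    s=r.observe();R=s["ee_rot"];p=s["position"];yaw=np.degrees(np.arctan2(R[1,0],R[0,0]))
    print(s["clock"],np.round(p,1),np.round(R.T@(np.array(q)-p)/1000,4).tolist(),round(-(yaw1-yaw)/6,2))
E
python3 -c "
from h import *
to([608,103,386],86)"
```

```text
7.5667 [ 440.8 -150.6  386. ] [0.1935, 0.2342, 0.0] 3.5
```

Emit:
drive_tool --pt "0.019 0.023 0 0 0 0.3 1" --pt "0.038 0.046 0 0 0 0.7 1" --pt "0.058 0.07 0 0 0 1 1" --pt "0.077 0.094 0 0 0 1.4 1" --pt "0.097 0.117 0 0 0 1.7 1" --pt "0.116 0.14 0 0 0 2.1 1" --pt "0.135 0.164 0 0 0 2.4 1" --pt "0.155 0.187 0 0 0 2.8 1" --pt "0.174 0.21 0 0 0 3.1 1" --pt "0.193 0.234 0 0 0 3.5 1" --pt "0.193 0.234 0 0 0 3.5 1" --pt "0.193 0.234 0 0 0 3.5 1"

```text
clock: 8.57
position: [608.3, 106.9, 384.1]
ee_rot: [[0.063, 0.998, -0.002], [0.998, -0.063, -0.0], [-0.0, -0.002, -1.0]]
wrist_force: [0.1, 0.3, 0.3]
gripper_width: -0.3
grasp_force: 0.0
```

```bash
python3 -c "
from h import *
to([608,103,250],86)"
```

```text
8.5667 [608.3 106.9 384.1] [-0.0039, 0.0002, 0.1341] 0.07
```

Emit:
drive_tool --pt "-0.002 0 0.025 0 0 0 1" --pt "-0.004 0 0.055 0 0 0 1" --pt "-0.004 0 0.085 0 0 0 1" --pt "-0.004 0 0.11 0 0 0 1" --pt "-0.004 0 0.13 0 0 0 1" --pt "-0.004 0 0.14 0 0 0 1" --pt "-0.004 0 0.14 0 0 0 1" --pt "-0.004 0 0.14 0 0 0 1"

```text
clock: 9.23
position: [607.3, 100.2, 246.3]
ee_rot: [[0.066, 0.998, 0.0], [0.998, -0.066, 0.0], [0.0, 0.0, -1.0]]
wrist_force: [-0.8, -0.5, 0.9]
gripper_width: 0.3
grasp_force: 0.0
```

```bash
python3 -c "
from h import *
to([608,103,225],86)
a=save('side','s6')[100:228,180:308,::-1];b=save('wrist','w6')[:,:,::-1]
c=np.zeros((400,800,3),np.uint8);c[:,:400]=cv2.resize(a,(400,400),interpolation=2);c[:300,400:]=cv2.resize(b,(400,300))
cv2.imwrite('pics/v4.png',c)
"
```

```text
9.2333 [607.3 100.2 246.3] [0.0028, 0.0005, 0.0213] 0.04
```

View pics/v4.png

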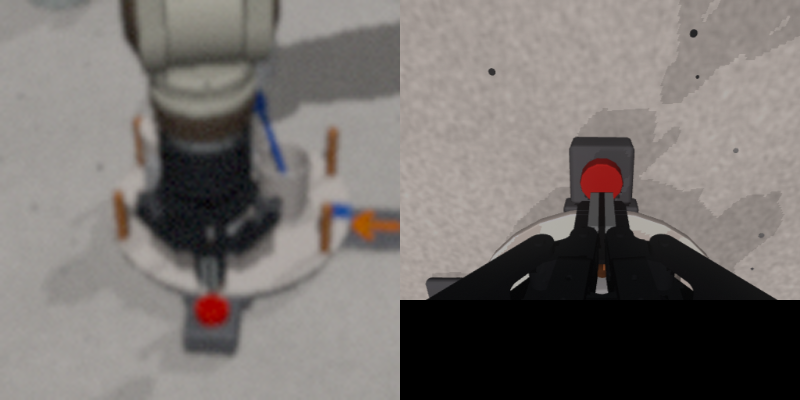

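Seen from the wrist, the button is centred on the fingers sideways (column 602). I'll check its position along the tool's x.

Run:
```python
from h import *
im=cv2.imread("pics/w6.png")[:,:,::-1].copy()
cs=cen(im,*((0,150,60),(10,255,255)),(180,180,340,270),50)
h=cv2.inRange(cv2.cvtColor(im,cv2.COLOR_RGB2HSV),(0,150,60),(10,255,255));h[:180]=0;h[275:]=0
ys,xs=np.nonzero(h);top=ys.min();l,rr=xs.min(),xs.max()
print(cs[:2],top,l,rr)
for y in(top,top+6): print(np.round(ray("wrist",((l+rr)/2,y),42)))
print("L/R",[np.round(ray("wrist",(x,228),42)) for x in(l,rr)])
s=r.observe();c=imaging.camera_info("wrist");K,R,t=[np.array(c[k],float) for k in("K","R","t")]
v=K@(R@np.array([608,103,42])+t.ravel());print(v[:2]/v[2],-R.T@t.ravel())
```

```text
[(np.int32(2069), array([257.54422426, 227.06138231]))] 203 231 284
[611. 118.  42.]
[610. 115.  42.]
L/R [array([595., 104.,  42.]), array([625., 102.,  42.])]
[254.64443885 228.55203808] [614.54481814 182.57212729 216.11065174]
```

Emit:
drive_tool --pt "0.002 0.001 0.005 0 0 0 1" --pt "0.004 0.002 0.012 0 0 0 1" --pt "0.004 0.002 0.02 0 0 0 1" --pt "0.004 0.002 0.026 0 0 0 1" --pt "0.004 0.002 0.03 0 0 0 1" --pt "0.004 0.002 0.033 0 0 0 1" --pt "0.004 0.002 0.036 0 0 0 1" --pt "0.004 0.002 0.039 0 0 0 1" --pt "0.004 0.002 0.039 0 0 0 1"

```text
clock: 10.08
position: [609.7, 104.1, 206.2]
ee_rot: [[0.066, 0.998, -0.0], [0.998, -0.066, -0.0], [-0.0, -0.0, -1.0]]
wrist_force: [-0.1, -0.6, -0.6]
gripper_width: 0.1
grasp_force: 0.0
```

Emit:
drive_tool --pt "0 0 0.002 0 0 0 1" --pt "0 0 0.003 0 0 0 1" --pt "0 0 0.004 0 0 0 1"

```text
clock: 10.33
position: [609.8, 104.0, 203.5]
ee_rot: [[0.066, 0.998, 0.001], [0.998, -0.066, 0.0], [0.0, 0.001, -1.0]]
wrist_force: [-5.4, -0.6, 14.1]
gripper_width: -0.2
grasp_force: 7.3
```

```bash
python3 -c "
from h import *
to([609.7,104,201],86)
print(r.observe()['wrist_force'])
a=save('side','s7')[100:228,180:308,::-1];b=save('wrist','w7')[:,:,::-1]
c=np.zeros((400,800,3),np.uint8);c[:,:400]=cv2.resize(a,(400,400),interpolation=2);c[:300,400:]=cv2.resize(b,(400,300))
cv2.imwrite('pics/v5.png',c)
"
```

```text
10.3333 [609.8 104.  203.5] [-0.0, -0.0001, 0.0025] 0.04
[-5.3986138  -0.57924244 14.12059456]
```

View pics/v5.png

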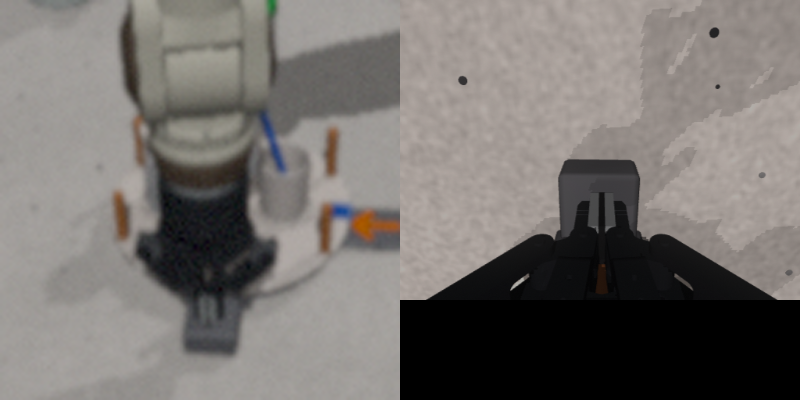

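The button is flush: no red shows above the housing, and the wrist reads 14 N at the stop. I'll retreat and check.

Emit:
drive_tool --pt "0 0 -0.005 0 0 0 1" --pt "0 0 -0.02 0 0 0 1" --pt "0 0 -0.05 0 0 0 1" --pt "0 0 -0.08 0 0 0 1" --pt "0 0 -0.11 0 0 0 1" --pt "0 0 -0.14 0 0 0 1" --pt "0.02 0 -0.16 0 0 0 1" --pt "0.05 0 -0.17 0 0 0 1" --pt "0.08 0 -0.17 0 0 0 1" --pt "0.11 0 -0.17 0 0 0 1" --pt "0.12 0 -0.17 0 0 0 1" --pt "0.12 0 -0.17 0 0 0 1"

```text
clock: 11.43
position: [617.7, 226.1, 372.0]
ee_rot: [[0.063, 0.998, -0.0], [0.998, -0.063, 0.0], [-0.0, -0.0, -1.0]]
wrist_force: [0.4, -0.1, 0.0]
gripper_width: -0.0
grasp_force: 0.0
```

```bash
python3 -c "
from h import *
print(r.observe()['position'],r.observe()['wrist_force'])
tray('t8')
a=cv2.imread('pics/t8.png')[130:240,240:370];b=save('side','s8')[100:228,180:308,::-1]
c=np.zeros((400,800,3),np.uint8);c[:338,:400]=cv2.resize(a,(400,338),interpolation=2);c[:,400:]=cv2.resize(b,(400,400),interpolation=2)
cv2.imwrite('pics/v6.png',c)
"
```

```text
[617.66780946 226.13973659 372.00278577] [ 0.37715098 -0.14359877  0.03401541]
blue 60 [311. 185.] r 30 ang 210.8
blue 59 [304. 214.] r 108 ang 176.1
brn 125 [303. 227.] r 147 ang 174.6
brn 28 [330. 141.] r 115 ang 324.0
brn 26 [290. 138.] r 113 ang 24.3
brn 25 [349. 177.] r 117 ang 265.1
brn 22 [326. 212.] r 117 ang 205.9
brn 20 [267. 172.] r 111 ang 85.5
brn 17 [285. 208.] r 113 ang 146.3
```

View pics/v6.png

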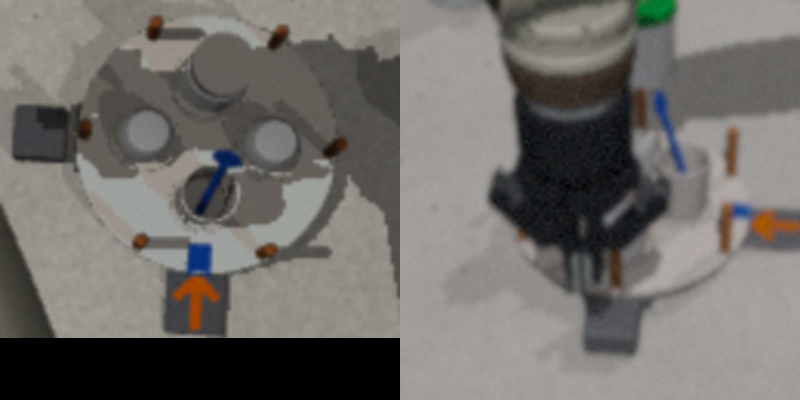

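The red button is flush: the housing at about (40,133) in the left crop is all grey. The mark at (199,257) is still on the arrow's line, everything is standing, and the arm is clear.

```bash
python3 -c "
from h import *
print(order.job_done())"
```

```text
the job is handed in; nothing more can be done
None
```

The job is handed in: the blue mark is on the arrow's line, the tray is at rest, the brake button is pressed flush, and nothing was seen out of place; the hand-in returned no verdict.

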